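Set up the spice mill: tin home, grind dial to the clip

TASK

Get the spice mill ready: first press the round tin down into its well until its top is flush with the mill's deck, then turn the grind dial until its pointed nose points straight at the steel clip on the scale's rim, and let go. Leave the cazuelita, cruet, tongs and scraper as they are.

Things in the scene. Friction and masses are not known exactly. Their poses are not given: they have to be found in the camera images.
- mill: Low electric spice mill, fixed to the counter, black base and flat steel deck, 180 mm (its x) by 330 mm (its y), deck 85 mm above the counter. Origin: centre of its underside; z up, -x is its front (catch drawer), which faces the robot. The tin's well is in the deck at its (0, -85 mm), the dial's axis at its (0, +85 mm).
- well (a point): Centre of the mouth of the tin's round well, level with the deck. The well is 83 mm across, the tin 78 mm.
- tin (a joint): How far the tin is pressed in, in m: 0 = its top 16 mm proud of the deck, 0.016 = bottomed, top flush with the deck. It starts 8 to 16 mm proud, slides straight down only, drags with about 6 N (plus 40 N per m/s), has no spring and stays where it is left.
- tin_top (a point): Centre of the tin's flat top (round metal tin, 78 mm across, with a clear window of 66 mm in its top; solid to press on).
- dial (a joint): Angle of the grind dial in rad, 0 to 4.71 between stops, growing clockwise seen from above. The nose points to the mill frame's yaw 2.356 minus this. It starts 0.7 to 2.9 rad anticlockwise of the clip, so it must turn clockwise. It drags with about 0.12 N m, has no detents or spring and stays where it is left.
- dial_grip (a point): Point on the dial's upright axis at the middle height of its bar grip, 112 mm above the counter. The dial is a black skirt of 74 mm across, whose top is 97 mm above the counter, with an upright bar grip across it, 70 mm long, 18 mm wide and 26 mm tall (97 to 123 mm above the counter). It stands on a white scale plate of 132 mm across, its top 88 mm above the counter.
- dial_nose (a point): Tip of the dial's pointed nose: a wedge on the skirt's edge at one end of the bar, 46 mm from the axis, along the bar's length. A white line on the bar's top runs from the middle to the nose end.
- clip_mark (a point): Point 46 mm from the dial's axis in the direction of the steel clip's centre line: where the tip of the nose should be. The clip is a fixed tab of dark steel, 14 mm wide, reaching over the scale's rim from 50 to 80 mm from the axis, its 22 mm wide rolled top 100 mm above the counter. It is set at a different place on the scale each time.
- cazuelita: Bystander: loose red clay bowl with two small ears, 120 mm across, 48 mm tall. Origin: centre of its underside, z up.
- cruet: Bystander: loose glass cruet with a stopper, 72 mm across, 175 mm tall. Origin: centre of its underside, z up.
- tongs: Bystander: loose stainless steel tongs lying flat, about 210 mm along its x, 75 mm across, 16 mm tall. Origin: about mid-length, at the counter.
- scraper: Bystander: loose white plastic bench scraper lying flat, 90 by 130 mm, 14 mm tall. Origin: centre of its underside.

How it is judged:
By the outcome, as a careful person would: the job done as asked, in the order asked, and still so for the second after the job is handed in, with the robot touching nothing.
It also fails if it takes over 72 s, if anything falls off the work surface, if the arm or the gripper's body presses on something with over 40 N, if the wrist force passes 120 N, or if a joint passes its speed limit or range.

ROBOT

A 6-joint arm with a two-finger parallel gripper is mounted at the origin on the work surface. World frame = base frame: x ahead of the robot, y to its left, z up, the work surface at z = 0. Lengths are in m, angles in rad, forces in N, time in s.
With the tool pointing down it reaches from about 0.3 to 0.875 m from the base axis. Payload 4.2 kg.
Tool frame: the origin (TCP) lies midway between the tips of the shut fingers; the grasp point (between the pads) lies 19 mm behind it; z points along the fingers, y is the direction in which the jaws open and shut (so a half turn about z gives the same grasp; the last joint's range is limited). The gripper opens to 85 mm and grips with 20 to 120 N. Pads are 22 mm wide; open, the fingers measure 114 mm over their backs; the gripper's body (76 mm by 85 mm) begins 54 mm behind the grasp point. The pads swing forward as they close: fully open they stand 13 mm farther back than shut.
Start: joints at [-1.255, 0.32, 1.565, -0, 1.257, -0.02], TCP at [0.189, -0.543, 0.231] pointing down, gripper open.
Joint ranges: [-3.11, 3.11], [-0.84, 2.01], [0.21, 2.61], [-1.34, 4.49], [0.05, 2.63], [-2.56, 2.56]. Speed limits (rad/s): [2.57, 2.57, 3.14, 3.14, 3.14, 3.14].

INTERFACE

Orientations are given as a unit quaternion [x, y, z, w].
In Python, from workcell import telemetry, optics, arm gives the robot as it stands.
- The arm moves only by the tool apply_moves, never from a script. Its argument "commands" is a list of rows, each a list of 3 entries, a list of its own where there are three numbers: the finger opening in m, from 0 to 0.0854, then the shift along the world's x, y, z in m, then the turn, a rotation vector about the world's x, y, z in degrees. A call has exactly 5 rows; each row is the pose to reach, as a shift and turn from the pose commanded when the call began; what a row does not reach only later rows make up. A row lasts 1/8 s, in which the tool goes at most 62.5 mm and 10.7 degrees, less where a joint would pass 70% of its speed; a pose out of reach is approached as far as the arm can. A call with a gripper value outside its range is refused whole. The fingers move at their own pace and stop on an object; "squeeze" is the grip in N (left out, the last holds). Time passes only in rows, so rows that repeat a pose let the fingers close, or fill a call up. It gives the time, the measured TCP pose, the force and the opening at its end, in the units of the state.
- telemetry.get_state(): the state, without advancing time (a new reading comes with each control period).
- optics.capture(name): name is "scene" or "top" or "wrist"; returns a dict with "img" (400x640x3 uint8, blue, green, red), "camera_matrix" (3x3 intrinsics, pixels), "T" (4x4, takes a point from camera to world coordinates). Camera axes: x right, y up, looking along -z (the intrinsics and any distortion apply to the point x, -y, -z); pixel columns grow to the right and rows downward; lengths in m; the calibration is good to about 2 mm. A picture is of the moment at which its call begins. There is no depth.
- arm.hand_in(): hands the job in, once; it reports no verdict.
The state is a dict: "time": time; "qpos": joint angles; "qvel": joint speeds; "effort": joint torques, N m; "position": TCP position; "tool_rot": TCP orientation; "force": force on the tool from outside, world axes, zero at the start; "torque": the same for the moment, N m; "gripper_width": finger opening in m.
Only numpy, scipy, OpenCV 4.12 (cv2) and the standard library are available. Lean on these libraries where they do the work, as an engineer would, in place of code of your own. Each camera call takes 0.05 s, during which the arm holds its last target. There are 200 camera calls.

## Working session

There is one attempt and no reset: what is moved stays moved. The work goes in short steps, Python scripts to look and compute and a tool call to move; the robot and the scene stay as the last step left them, time stands still between calls to the robot, and variables do not carry over. Pictures are saved under pics/ and viewed, about 8 in all and at most 12, crops included, and the job is handed in when it is done.

Besides the shell and the picture viewer there is one more tool, called by a JSON object that holds its "op" and its "data". apply_moves: Moves the arm, as the interface text tells. Its arguments: {"type":"object","properties":{"commands":{"type":"array","items":{"type":"array"}},"squeeze":{"type":"number"}},"required":["commands"]}

```bash
mkdir -p pics; cat > h.py <<'E'
import numpy as np, cv2
from workcell import telemetry, optics, arm
def cap(n,f=None):
    c=optics.capture(n)
    if f: cv2.imwrite('pics/'+f,c['img'])
    return c
def ray(c,u,v):
    K=c['camera_matrix'];d=np.linalg.inv(K)@[u,v,1];d=np.array([d[0],-d[1],-d[2]])
    return c['T'][:3,3],c['T'][:3,:3]@d
def onz(c,u,v,z):
    o,d=ray(c,u,v);return o+d*(z-o[2])/d[2]
def proj(c,p):
    q=np.linalg.inv(c['T'])@np.append(p,1);q=c['camera_matrix']@[q[0],-q[1],-q[2]];return q[:2]/q[2]
E
python3 - <<'E'
from h import *
s=telemetry.get_state();print(s)
c=cap('top','top0.png');print(c.keys(),c['camera_matrix'],c['T'])
d=cap('scene','scene0.png');print(d['T'])
E
```

```text
{'time': 0.0, 'qpos': array([-1.25497863e+00,  3.20284755e-01,  1.56566940e+00, -2.92856597e-05,
        1.25741635e+00, -1.99771744e-02]), 'qvel': array([-0.00046656, -0.0001743 , -0.00209854, -0.00210411, -0.00277272,
        0.0007913 ]), 'effort': array([-2.55337955e-04, -4.15531468e+01, -2.34164482e+01, -2.42187671e-04,
        8.17961904e-03, -1.84397265e-05]), 'position': array([ 0.18932949, -0.54242751,  0.23049011]), 'tool_rot': array([ 9.85937159e-01,  1.67114117e-01, -1.44784826e-04, -8.77166680e-04]), 'force': array([-0.38075744, -0.56653964,  0.26967401]), 'torque': array([0.03998283, 0.0209782 , 0.03575999]), 'gripper_width': 0.0856484188122459}
dict_keys(['img', 'camera_matrix', 'T']) [[406.74514786   0.         317.34175321]
 [  0.         406.74514786 193.72399083]
 [  0.           0.           1.        ]] [[ 0.02389982  0.99882799 -0.04208857  0.55518667]
 [-0.99970465  0.02369285 -0.00540945  0.03140818]
 [-0.00440591  0.04220542  0.99909924  1.31661858]
 [ 0.          0.          0.          1.        ]]
[[-0.73016494 -0.38452647  0.56479957  1.15952703]
 [ 0.68294503 -0.38519401  0.62065421  0.60629535]
 [-0.02110056  0.83890701  0.54386561  0.63177017]
 [ 0.          0.          0.          1.        ]]
```

View pics/top0.png

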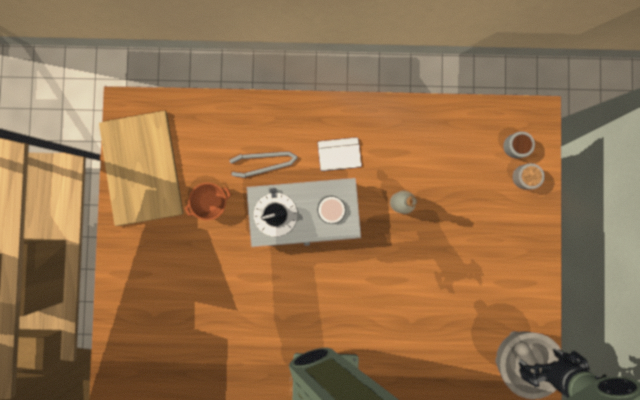

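View pics/scene0.png

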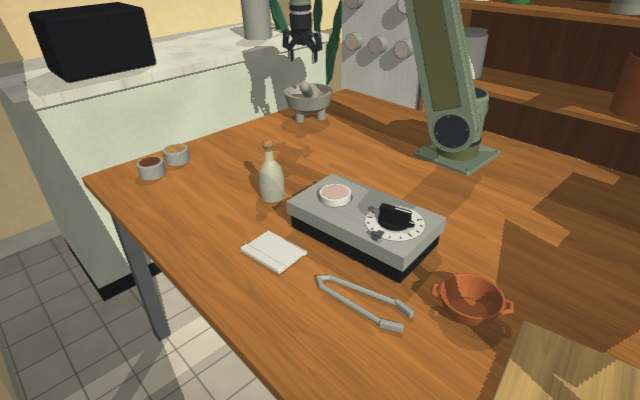

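The top view shows the dial at about (274,214), the tin at (331,210), the clip at about (273,193), and the nose pointing left. In the scene view the cruet stands to the tin's left. Next I'll zoom in and measure.

```bash
python3 - <<'E'
from h import *
c=cap('top');d=cap('scene')
a=cv2.resize(c['img'][170:255,235:375],None,fx=5.5,fy=5.5,interpolation=cv2.INTER_CUBIC)[:300*2]
cv2.imwrite('pics/topz.png',a)
b=cv2.resize(d['img'][170:285,280:450],None,fx=4.5,fy=4.5,interpolation=cv2.INTER_CUBIC)
cv2.imwrite('pics/scz.png',b)
# deck quad: gray region
hsv=cv2.cvtColor(c['img'],cv2.COLOR_BGR2HSV)
m=((hsv[...,1]<60)&(hsv[...,2]>90)).astype(np.uint8);m[:172]=0;m[252:]=0;m[:,:240]=0;m[:,368:]=0
m=cv2.morphologyEx(m,cv2.MORPH_OPEN,np.ones((3,3)))
cs=max(cv2.findContours(m,0,2)[0],key=cv2.contourArea)
P=np.array([onz(c,*p[0],.085)[:2] for p in cs],np.float32)
r=cv2.minAreaRect(P);print(cv2.minAreaRect(cs),r,cv2.boxPoints(r))
for n,u,v,z in[('dial',274,214,.1),('tin',331,210,.095),('cruet top',403,201,.17)]:print(n,onz(c,u,v,z))
E
```

```text
((303.44488525390625, 213.33795166015625), (61.86888122558594, 108.9556655883789), 85.2363510131836) ((0.5469890832901001, 0.07886731624603271), (0.186964750289917, 0.3294997215270996), 6.1251630783081055) [[ 0.43646142  0.232702  ]
 [ 0.47161934 -0.09491666]
 [ 0.6575167  -0.07496737]
 [ 0.6223588   0.25265127]]
dial [0.54272652 0.16605528 0.1       ]
tin [ 0.55875382 -0.00411754  0.095     ]
cruet top [ 0.58870401 -0.20409116  0.17      ]
```

View pics/topz.png

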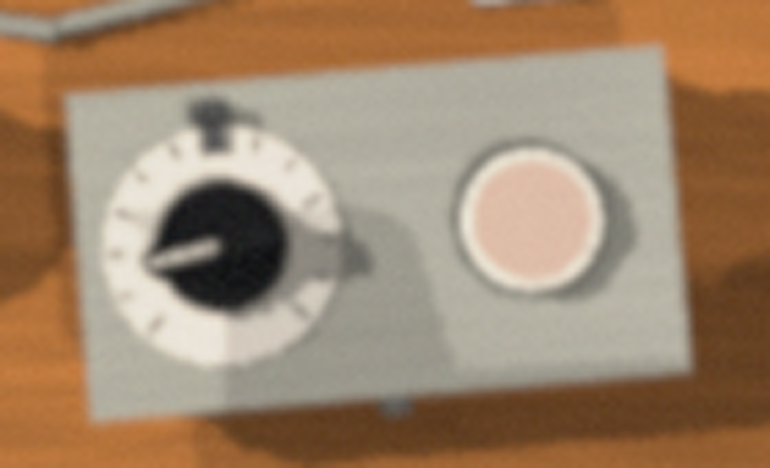

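{"op": "apply_moves", "data": {"commands": [[0, [0.034, 0.049, 0.008], [0, 0, 9]], [0, [0.068, 0.098, 0.016], [0, 0, 18]], [0, [0.102, 0.147, 0.024], [0, 0, 27]], [0, [0.136, 0.196, 0.032], [0, 0, 36]], [0, [0.17, 0.245, 0.04], [0, 0, 45]]], "squeeze": 40}}

```text
time: 0.82
position: [0.3602, -0.2962, 0.2716]
tool_rot: [0.846, 0.534, 0.0, 0.0]
force: [0.9, -0.3, -0.4]
gripper_width: 0.0001
```

{"op": "apply_moves", "data": {"commands": [[0, [0.034, 0.049, 0], [0, 0, 9]], [0, [0.068, 0.098, 0], [0, 0, 18]], [0, [0.102, 0.147, 0], [0, 0, 27]], [0, [0.136, 0.196, 0], [0, 0, 36]], [0, [0.17, 0.245, 0], [0, 0, 44]]]}}

```text
time: 1.45
position: [0.5303, -0.0511, 0.2713]
tool_rot: [0.584, 0.812, -0.0, 0.0]
force: [0.3, -0.3, 0.5]
gripper_width: -0.0
```

```bash
python3 - <<'E'
from h import *
from scipy.spatial.transform import Rotation as R
s=telemetry.get_state();print(s['time'],s['position'],s['qpos'],s['gripper_width'],R.from_quat(s['tool_rot']).as_matrix().round(3))
c=cap('wrist','w1.png');print(c['T'],c['camera_matrix'])
E
```

```text
1.45 [ 0.53029318 -0.05111351  0.27130385] [-1.17530318e-01  2.29376324e-01  1.58994205e+00 -2.55285470e-04
  1.32202086e+00 -4.40739917e-01] -2.7882570045792045e-05 [[-0.318  0.948  0.   ]
 [ 0.948  0.318 -0.   ]
 [-0.     0.    -1.   ]]
[[ 9.47750623e-01 -3.03040464e-01 -9.96756446e-02  5.04970866e-01]
 [ 3.19012156e-01  9.00340668e-01  2.96003252e-01  2.55910035e-02]
 [ 4.10733508e-05 -3.12335009e-01  9.49972021e-01  4.13246598e-01]
 [ 0.00000000e+00  0.00000000e+00  0.00000000e+00  1.00000000e+00]] [[348.82167383   0.         322.45705245]
 [  0.         348.82167383 206.10210701]
 [  0.           0.           1.        ]]
```

View pics/w1.png

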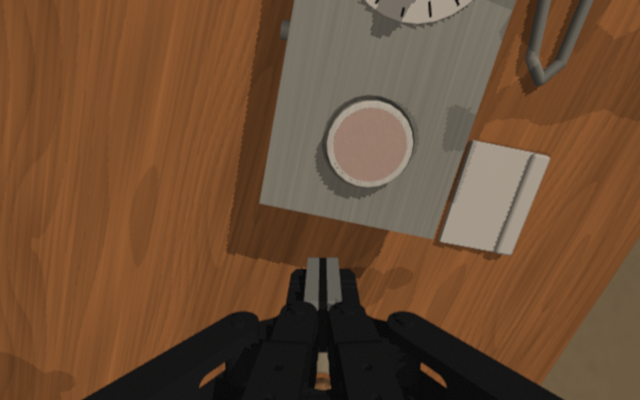

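The wrist view shows the tin's top centred at about (370,142), and the deck's right-end corners at (261,204) and (437,239).

```bash
python3 - <<'E'
from h import *
c=cap('wrist')
for z in(.093,.101):
  p=[onz(c,*q,z) for q in((370,142),(326,142),(413,142))];print(p[0],np.linalg.norm(p[2]-p[1]))
print(onz(c,261,204,.085),onz(c,437,239,.085))
E
```

```text
[0.56420358 0.00506915 0.093     ] 0.07934044054955962
[0.56279437 0.00570242 0.101     ] 0.07735801136353834
[ 0.48605821 -0.08702917  0.085     ] [ 0.66635717 -0.0649403   0.085     ]
```

{"op": "apply_moves", "data": {"commands": [[0, [0.032, 0.052, 0], [0, 0, 0]], [0, [0.032, 0.052, -0.055], [0, 0, 0]], [0, [0.032, 0.052, -0.11], [0, 0, 0]], [0, [0.032, 0.052, -0.15], [0, 0, 0]], [0, [0.032, 0.052, -0.16], [0, 0, 0]]]}}

```text
time: 2.17
position: [0.5593, -0.0015, 0.1088]
tool_rot: [0.586, 0.81, -0.002, -0.002]
force: [0.9, -0.7, 0.1]
gripper_width: -0.0001
```

{"op": "apply_moves", "data": {"commands": [[0, [0, 0, -0.003], [0, 0, 0]], [0, [0, 0, -0.006], [0, 0, 0]], [0, [0, 0, -0.009], [0, 0, 0]], [0, [0, 0, -0.012], [0, 0, 0]], [0, [0, 0, -0.015], [0, 0, 0]]]}}

```text
time: 2.8
position: [0.5619, -0.0009, 0.0971]
tool_rot: [0.586, 0.81, 0.0, 0.001]
force: [-1.1, -0.4, 5.4]
gripper_width: -0.0
```

{"op": "apply_moves", "data": {"commands": [[0, [0, 0, -0.002], [0, 0, 0]], [0, [0, 0, -0.004], [0, 0, 0]], [0, [0, 0, -0.006], [0, 0, 0]], [0, [0, 0, -0.008], [0, 0, 0]], [0, [0, 0, -0.01], [0, 0, 0]]]}}

```text
time: 3.42
position: [0.5619, -0.0009, 0.0872]
tool_rot: [0.586, 0.81, 0.0, 0.001]
force: [-1.5, 0.4, 5.7]
gripper_width: -0.0001
```

{"op": "apply_moves", "data": {"commands": [[0, [0, 0, -0.001], [0, 0, 0]], [0, [0, 0, -0.002], [0, 0, 0]], [0, [0, 0, -0.003], [0, 0, 0]], [0, [0, 0, -0.003], [0, 0, 0]], [0, [0, 0, -0.003], [0, 0, 0]]]}}

```text
time: 4.05
position: [0.5619, -0.0009, 0.085]
tool_rot: [0.586, 0.81, 0.001, 0.001]
force: [-0.9, -0.3, 10.3]
gripper_width: -0.0001
```

{"op": "apply_moves", "data": {"commands": [[0, [0, 0, -0.001], [0, 0, 0]], [0, [0, 0, -0.002], [0, 0, 0]], [0, [0, 0, -0.002], [0, 0, 0]], [0, [0, 0, -0.002], [0, 0, 0]], [0, [0, 0, -0.002], [0, 0, 0]]]}}

```text
time: 4.68
position: [0.562, -0.0009, 0.0849]
tool_rot: [0.586, 0.81, 0.001, 0.001]
force: [-6.2, 1.2, 21.5]
gripper_width: 0.0001
```

Bottomed at z = 0.085, where the force rose with no more travel. Next I'll retract and look at the tin and dial from above.

{"op": "apply_moves", "data": {"commands": [[0, [0, 0, 0.03], [0, 0, 0]], [0, [0, 0, 0.085], [0, 0, 0]], [0, [0, 0, 0.14], [0, 0, 0]], [0.04, [0.005, 0.035, 0.18], [0, 0, 0]], [0.04, [0.01, 0.07, 0.2], [0, 0, 0]]]}}

```text
time: 5.3
position: [0.5723, 0.0697, 0.2843]
tool_rot: [0.587, 0.81, 0.002, 0.002]
force: [0.9, -0.2, 0.2]
gripper_width: 0.0359
```

{"op": "apply_moves", "data": {"commands": [[0.04, [0, 0, 0], [0, 0, 0]], [0.04, [0, 0, 0], [0, 0, 0]], [0.04, [0, 0, 0], [0, 0, 0]], [0.04, [0, 0, 0], [0, 0, 0]], [0.04, [0, 0, 0], [0, 0, 0]]]}}

```text
time: 5.92
position: [0.5714, 0.0686, 0.281]
tool_rot: [0.586, 0.81, -0.0, -0.0]
force: [0.4, 0.5, 1.1]
gripper_width: 0.0396
```

```bash
python3 - <<'E'
from h import *
c=cap('wrist','w2.png');np.savez('w2.npz',**c)
E
```

```text
(no output)
```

View pics/w2.png

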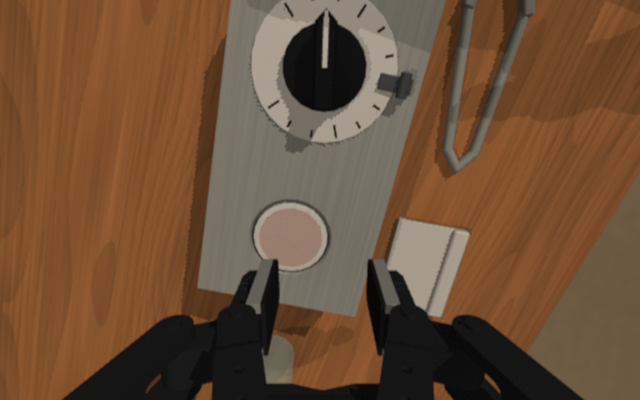

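The wrist view shows the tin in its well, the dial at (324,67), its nose tip at (326,11) and the clip running from about (378,82) to (408,85).

```bash
python3 - <<'E'
from h import *
c=dict(np.load('w2.npz'));g=c['img'];hsv=cv2.cvtColor(g,cv2.COLOR_BGR2HSV)
# ticks plate ellipse extents by eye, dial centre/line
W=lambda u,v,z:onz(c,u,v,z)[:2]
m=((hsv[...,2]<45)).astype(np.uint8);m[:5]=0;m[125:]=0;m[:,:275]=0;m[:,375:]=0
m=cv2.morphologyEx(m,cv2.MORPH_OPEN,np.ones((3,3)))
k=max(cv2.findContours(m,0,1)[0],key=cv2.contourArea)[:,0]
print('black bbox',cv2.boundingRect(k))
P=np.array([W(*p,.097) for p in k]);
# circle fit using points of lower part robustly
Q=P
for _ in range(6):
  A=np.c_[2*Q,np.ones(len(Q))];s=np.linalg.lstsq(A,(Q**2).sum(1),rcond=None)[0];r=np.sqrt(s[2]+s[0]**2+s[1]**2)
  e=abs(np.linalg.norm(P-s[:2],axis=1)-r);Q=P[e<max(.0015,np.median(e)*1.5)]
print('skirt',s[:2],r,len(Q),len(P))
o=s[:2]
# white line
m=((hsv[...,2]>140)&(hsv[...,1]<90)).astype(np.uint8);n,l,st,ce=cv2.connectedComponentsWithStats(m)
for i in range(1,n):
  if 60<st[i,4]<20000 and st[i,1]<220:print(st[i],ce[i])
i=l[40,325] or l[35,325]
if i:
  ys,xs=np.where(l==i);L=np.array([W(x,y,.123) for x,y in zip(xs,ys)]);vx,vy,x0,y0=cv2.fitLine(L.astype(np.float32),2,0,.01,.01).ravel();print('line',L.min(0),L.max(0),'yaw',np.degrees(np.arctan2(vy,vx)), x0,y0)
tip=W(326,11,.095);print('tip',tip,np.linalg.norm(tip-o),np.degrees(np.arctan2(*(tip-o)[::-1])))
# clip dark pixels
m=((hsv[...,2]<95)).astype(np.uint8);m[:65]=0;m[105:]=0;m[:,:374]=0;m[:,416:]=0
ys,xs=np.where(m>0);print('clip',xs.min(),xs.max(),ys.min(),ys.max(),len(xs))
for x in range(xs.min(),xs.max()+1,3):
  y=ys[xs==x]
  if len(y):print(x,y.min(),y.max(),[ (np.linalg.norm(d).round(4),np.degrees(np.arctan2(d[1],d[0])).round(2)) for d in [W(x,(y.min()+y.max())/2,z)-o for z in(.09,.1)]])
# mill yaw from deck right-end corners and left edge
a,b=W(199,289,.085),W(353,316,.085);print(a,b,np.linalg.norm(a-b),np.degrees(np.arctan2(*(b-a)[::-1])))
cv2.imwrite('pics/w2z.png',cv2.resize(g[0:150,240:430],None,fx=4,fy=4,interpolation=cv2.INTER_CUBIC))
E
```

```text
black bbox (283, 16, 83, 95)
skirt [0.54154776 0.16427159] 0.03533756789189592 227 343
[ 252    0  146  143 8611] [324.12484032  60.68400883]
[323  11   5  56 209] [325.09569378  41.57894737]
[ 254  203   73   67 3732] [290.5664523  235.58199357]
[ 388  219   67   90 3368] [418.97505938 255.93111639]
line [0.53062525 0.16396401] [0.54300691 0.2018124 ] yaw -73.82857 0.53673255 0.18126106
tip [0.52913281 0.20707564] 0.04456811953688442 106.17435641796652
clip 377 413 71 104 813
377 86 88 [(np.float64(0.0504), np.float64(0.32)), (np.float64(0.049), np.float64(-0.34))]
380 75 89 [(np.float64(0.0517), np.float64(5.67)), (np.float64(0.0502), np.float64(5.01))]
383 74 90 [(np.float64(0.0543), np.float64(6.29)), (np.float64(0.0528), np.float64(5.66))]
386 74 90 [(np.float64(0.057), np.float64(6.85)), (np.float64(0.0553), np.float64(6.25))]
389 75 104 [(np.float64(0.0615), np.float64(1.57)), (np.float64(0.0598), np.float64(1.02))]
392 76 104 [(np.float64(0.0642), np.float64(1.91)), (np.float64(0.0625), np.float64(1.38))]
395 76 104 [(np.float64(0.0669), np.float64(2.56)), (np.float64(0.065), np.float64(2.06))]
398 76 104 [(np.float64(0.0695), np.float64(3.17)), (np.float64(0.0675), np.float64(2.68))]
401 72 102 [(np.float64(0.0713), np.float64(5.69)), (np.float64(0.0693), np.float64(5.22))]
404 72 99 [(np.float64(0.0736), np.float64(7.11)), (np.float64(0.0715), np.float64(6.64))]
407 72 96 [(np.float64(0.076), np.float64(8.44)), (np.float64(0.0737), np.float64(7.98))]
410 73 94 [(np.float64(0.0785), np.float64(9.08)), (np.float64(0.0762), np.float64(8.64))]
413 79 83 [(np.float64(0.0807), np.float64(10.85)), (np.float64(0.0783), np.float64(10.42))]
[ 0.4817677  -0.09450644] [ 0.65541214 -0.07399721] 0.17485142581519308 6.736026945033313
```

View pics/w2z.png

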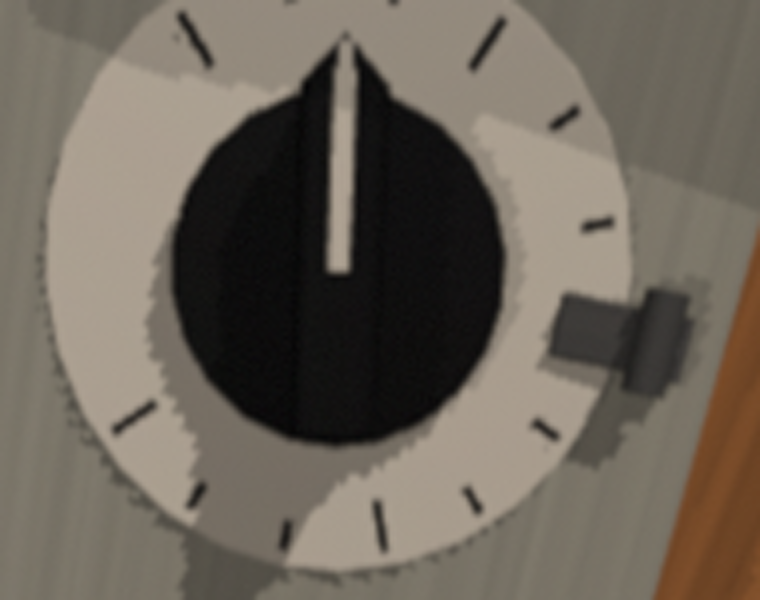

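```bash
python3 - <<'E'
from h import *
c=dict(np.load('w2.npz'))
W=lambda q,z:onz(c,240+(q[0]+.5)/4-.5,(q[1]+.5)/4-.5,z)[:2]
p=np.array([W(q,.088) for q in((45,250),(632,250),(340,572),(130,475),(560,440),(53,180))])
s=np.linalg.lstsq(np.c_[2*p,np.ones(len(p))],(p**2).sum(1),rcond=None)[0];print('plate',s[:2],np.sqrt(s[2]+s[0]**2+s[1]**2))
p=np.array([W(q,.097) for q in((172,260),(506,260),(340,445),(230,410),(455,400),(215,135),(465,140))])
t=np.linalg.lstsq(np.c_[2*p,np.ones(len(p))],(p**2).sum(1),rcond=None)[0];print('skirt',t[:2],np.sqrt(t[2]+t[0]**2+t[1]**2))
o=(s[:2]+t[:2])/2
for q,z in(((560.5,323.5),.092),((560.5,323.5),.097),((657,342),.1)):
  d=W(q,z)-o;print(q,np.linalg.norm(d),np.degrees(np.arctan2(d[1],d[0])))
a=W((568,292),.095)-W((553,355),.095);print('inner edge',np.linalg.norm(a),np.degrees(np.arctan2(a[1],a[0]))-90)
a=W((670,290),.1)-W((646,392),.1);print('roll',np.linalg.norm(a),np.degrees(np.arctan2(a[1],a[0]))-90)
d=W((346,38),.095)-o;print('tip',np.linalg.norm(d),np.degrees(np.arctan2(d[1],d[0])))
print(telemetry.get_state()['position'])
E
```

```text
plate [0.54105695 0.16457687] 0.06502440520371802
skirt [0.54155879 0.16479246] 0.036996532354199384
(560.5, 323.5) 0.051027108785149426 6.360704770676998
(560.5, 323.5) 0.05030451483169406 6.021287111770501
(657, 342) 0.07149262261306893 6.515959476416453
inner edge 0.013382200747112528 6.871974871544083
roll 0.021394205570772963 8.293521812951369
tip 0.04549944004956417 105.9676413238305
[0.57144852 0.06870055 0.28110741]
```

{"op": "apply_moves", "data": {"commands": [[0.045, [-0.015, 0.048, 0], [0, 0, -2]], [0.045, [-0.03, 0.096, 0], [0, 0, -2]], [0.045, [-0.03, 0.096, -0.05], [0, 0, -2]], [0.045, [-0.03, 0.096, -0.1], [0, 0, -2]], [0.045, [-0.03, 0.096, -0.13], [0, 0, -2]]]}}

```text
time: 6.6
position: [0.5402, 0.1649, 0.1489]
tool_rot: [0.6, 0.8, -0.001, -0.001]
force: [1.4, 0.2, -0.5]
gripper_width: 0.0452
```

{"op": "apply_moves", "data": {"commands": [[0.045, [0, 0, -0.02], [0, 0, 0]], [0.045, [0, 0, -0.035], [0, 0, 0]], [0.045, [0, 0, -0.045], [0, 0, 0]], [0.045, [0, 0, -0.05], [0, 0, 0]], [0.045, [0, 0, -0.05], [0, 0, 0]]]}}

```text
time: 7.22
position: [0.5416, 0.1651, 0.1015]
tool_rot: [0.6, 0.8, 0.0, 0.0]
force: [-0.6, -0.4, -0.1]
gripper_width: 0.0453
```

```bash
python3 - <<'E'
from h import *
c=cap('wrist','w3.png')
E
```

```text
(no output)
```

View pics/w3.png

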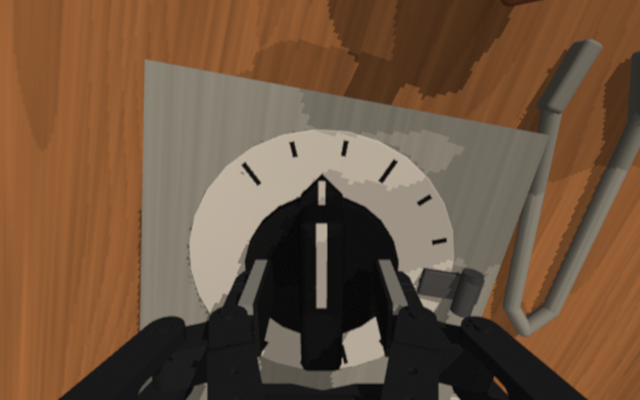

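The bar sits centred between the fingers, with the nose straight ahead at (322,178). Next I'll close and turn.

{"op": "apply_moves", "data": {"commands": [[0.01, [0, 0, 0], [0, 0, 0]], [0.01, [0, 0, 0], [0, 0, 0]], [0.01, [0, 0, 0], [0, 0, 0]], [0.01, [0, 0, 0], [0, 0, 0]], [0.01, [0, 0, 0], [0, 0, 0]]], "squeeze": 50}}

```text
time: 7.9
position: [0.5412, 0.165, 0.1021]
tool_rot: [0.6, 0.8, -0.0, -0.0]
force: [-2.9, -1.3, 5.6]
gripper_width: 0.017
```

{"op": "apply_moves", "data": {"commands": [[0.01, [0, 0, 0], [0, 0, -8]], [0.01, [0, 0, 0], [0, 0, -17]], [0.01, [0, 0, 0], [0, 0, -26]], [0.01, [0, 0, 0], [0, 0, -35]], [0.01, [0, 0, 0], [0, 0, -44]]]}}

```text
time: 8.52
position: [0.5421, 0.1649, 0.1021]
tool_rot: [0.857, 0.515, 0.001, 0.001]
force: [0.1, -1.4, 4.6]
gripper_width: 0.0169
```

{"op": "apply_moves", "data": {"commands": [[0.01, [0, 0, 0], [0, 0, -9]], [0.01, [0, 0, 0], [0, 0, -18]], [0.01, [0, 0, 0], [0, 0, -27]], [0.01, [0, 0, 0], [0, 0, -36]], [0.01, [0, 0, 0], [0, 0, -45]]]}}

```text
time: 9.15
position: [0.5427, 0.1641, 0.1021]
tool_rot: [0.989, 0.148, 0.001, 0.001]
force: [1.4, -4.6, 3.2]
gripper_width: 0.017
```

{"op": "apply_moves", "data": {"commands": [[0.01, [0, 0, 0], [0, 0, -5]], [0.01, [0, 0, 0], [0, 0, -9]], [0.01, [0, 0, 0], [0, 0, -10.3]], [0.01, [0, 0, 0], [0, 0, -10.3]], [0.01, [0, 0, 0], [0, 0, -10.3]]]}}

```text
time: 9.78
position: [0.5428, 0.1639, 0.1021]
tool_rot: [0.998, 0.061, 0.001, 0.001]
force: [1.2, -4.6, 3.2]
gripper_width: 0.0171
```

```bash
python3 - <<'E'
from h import *
s=telemetry.get_state();q=s['tool_rot'];print('y yaw',2*np.degrees(np.arctan2(q[1],q[0]))-90,s['force'],s['torque'],s['qpos'])
c=cap('wrist','w4.png');np.savez('w4.npz',**c)
E
```

```text
y yaw -82.9994606410919 [ 1.1831657  -4.61663968  3.24896666] [-0.94352505 -0.12558103 -0.01452499] [ 0.27459674  0.41729252  1.76771017 -0.00340324  0.9541864   1.72517527]
```

View pics/w4.png

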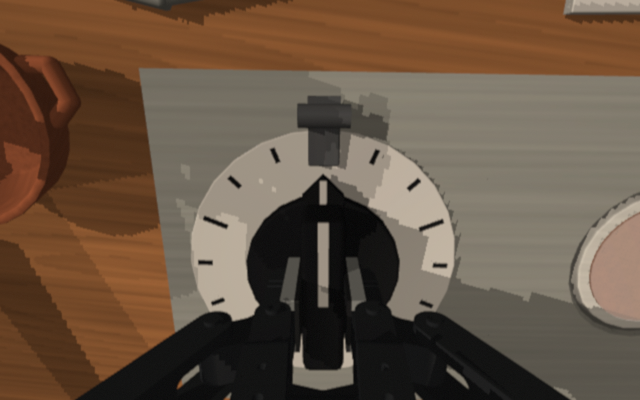

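The nose at (322,178) points almost at the clip, whose middle is at about (324.5,165). I'll measure the residual.

```bash
python3 - <<'E'
from h import *
c=dict(np.load('w4.npz'));g=c['img'];h=cv2.cvtColor(g,cv2.COLOR_BGR2HSV)
for y in(100,108,116,124,140,150,158):
  print(y,g[y,288:362:2].mean(1).astype(int))
W=lambda u,v,z:onz(c,u,v,z)[:2]
m=((h[...,2]>120)&(h[...,1]<110)).astype(np.uint8)
for y0,y1,x0,x1,z in((182,203,314,331,.097),(224,300,313,333,.123)):
  ys,xs=np.where(m[y0:y1,x0:x1]>0);L=np.array([W(x+x0,y+y0,z) for x,y in zip(xs,ys)]);f=cv2.fitLine(L.astype(np.float32),2,0,.01,.01).ravel();print(len(L),'yaw',np.degrees(np.arctan2(f[1],f[0])),L.mean(0),xs.mean()+x0)
o=np.array([.5413,.1647])
for n,u,v,z in(('tip',322,178,.095),('inner',324.5,165,.095),('roll',324,115,.1)):
  d=W(u,v,z)-o;print(n,np.linalg.norm(d),np.degrees(np.arctan2(d[1],d[0])))
E
```

```text
100 [108 109 108 108 109 109 108 109 109 105  60  56  56  56  56  56  54  55
  55  56  56  57  61  62  65  65  77 106  86  96 112 122 125 126 127 123
 108]
108 [106 106 106 106  99  55  55  55  54  55  55  55  55  55  55  55  54  56
  55  55  55  55  55  55  58  58  59  59  59  59  59  59  71  79  83  71
  67]
116 [104 104 105 105  98  53  54  55  55  55  55  56  55  55  54  55  54  54
  56  55  54  55  55  56  55  59  63  64  65  64  64  65  65  66  65  65
  65]
124 [108 108 107 108 101  43  38  38  37  37  37  37  38  38  38  37  39  38
  39  38  37  37  38  38  38  38  38  39  40  44  45  50  69  68  69  69
  67]
140 [147 147 147 147 147 147 147 147 147 148  86  54  55  55  56  56  56  55
  56  54  54  54  53  53  54  42  87  95  94  95  94 137 147 146 147 147
 147]
150 [147 147 147 147 147 147 147 147 147 148  85  55  55  55  55  56  55  56
  55  57  54  59  64  65  64  53 106  94  95  94 109 148 147 147 147 147
 147]
158 [146 147 147 147 146 146 147 147 147 147  85  53  55  55  54  56  56  56
  59  65  65  64  65  66  65  54  91  94  93  96 141 146 147 146 146 146
 146]
138 yaw 5.417408 [0.58115612 0.16904059] 322.80434782608694
703 yaw 7.080289 [0.56153232 0.16677957] 322.5263157894737
tip 0.045776602453864425 6.758556340565596
inner 0.05156944406509493 5.587087942497464
roll 0.0728709035839955 6.239427811060514
```

Clip yaw is about 6.3° and nose yaw about 6.9°. I'll turn 0.6° more, then release and lift.

{"op": "apply_moves", "data": {"commands": [[0.01, [0, 0, 0], [0, 0, -0.6]], [0.01, [0, 0, 0], [0, 0, -0.6]], [0.01, [0, 0, 0], [0, 0, -0.6]], [0.04, [0, 0, 0], [0, 0, -0.6]], [0.04, [0, 0, 0], [0, 0, -0.6]]]}}

```text
time: 10.45
position: [0.5414, 0.1654, 0.1012]
tool_rot: [0.998, 0.055, -0.0, -0.0]
force: [-0.2, -0.4, 0.0]
gripper_width: 0.0402
```

{"op": "apply_moves", "data": {"commands": [[0.04, [0, 0, 0], [0, 0, 0]], [0.04, [0, 0, 0.02], [0, 0, 0]], [0.04, [0, 0, 0.06], [0, 0, 0]], [0.04, [-0.02, 0, 0.11], [0, 0, 0]], [0.04, [-0.05, -0.03, 0.16], [0, 0, 0]]]}}

```text
time: 11.08
position: [0.4928, 0.1374, 0.2603]
tool_rot: [0.998, 0.056, 0.0, -0.0]
force: [1.0, 0.1, 0.5]
gripper_width: 0.0404
```

{"op": "apply_moves", "data": {"commands": [[0.04, [0, 0, 0.03], [0, 0, 0]], [0.04, [0, 0, 0.03], [0, 0, 0]], [0.04, [0, 0, 0.03], [0, 0, 0]], [0.04, [0, 0, 0.03], [0, 0, 0]], [0.04, [0, 0, 0.03], [0, 0, 0]]]}}

```text
time: 11.7
position: [0.4926, 0.1366, 0.2878]
tool_rot: [0.998, 0.055, -0.001, 0.0]
force: [-0.6, -0.5, -0.5]
gripper_width: 0.0396
```

```bash
python3 - <<'E'
from h import *
c=cap('wrist','w5.png');np.savez('w5.npz',**c);cap('scene','s5.png');cap('top','t5.png')
E
```

```text
(no output)
```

View pics/w5.png

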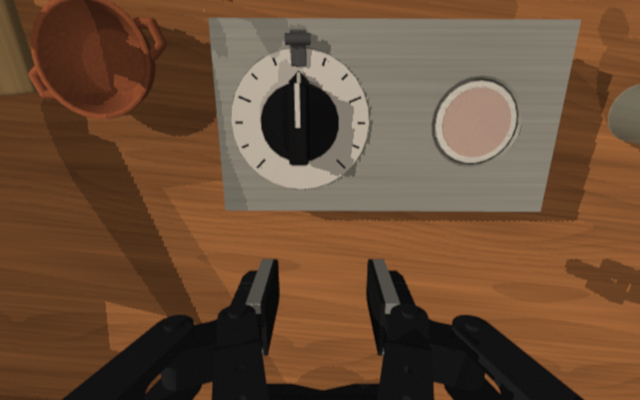

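```bash
python3 - <<'E'
from h import *
g=cv2.imread('pics/w5.png');s=cv2.imread('pics/s5.png')
a=cv2.resize(g[20:195,225:375],None,fx=3.4,fy=3.4,interpolation=cv2.INTER_CUBIC)
b=cv2.resize(s[170:260,300:370],None,fx=4,fy=4,interpolation=cv2.INTER_CUBIC)
o=np.zeros((595,800,3),np.uint8);o[:a.shape[0],:a.shape[1]]=a;o[:b.shape[0],515:515+b.shape[1]]=b;cv2.imwrite('pics/z5.png',o)
c=dict(np.load('w5.npz'));h=cv2.cvtColor(g,cv2.COLOR_BGR2HSV);W=lambda u,v,z:onz(c,u,v,z)[:2]
m=((h[...,2]>120)&(h[...,1]<110)).astype(np.uint8)
ys,xs=np.where(m[76:130,291:304]>0);L=np.array([W(x+291,y+76,.123) for x,y in zip(xs,ys)]);f=cv2.fitLine(L.astype(np.float32),2,0,.01,.01).ravel();print(len(L),'line yaw',np.degrees(np.arctan2(f[1],f[0])),L.min(0),L.max(0))
gm=g.mean(2)
for y in(36,40,44,52,56,60):print(y,gm[y,280:316].astype(int))
E
```

```text
238 line yaw 5.8706756 [0.54058687 0.16286455] [0.58188712 0.17315827]
36 [108 109 108 104  86  66  62  61  62  64  63  63  63  63  64  63  63  63
  63  63  64  63  63  63  63  63  62  63  62  64  70  84  87  85  86  87]
40 [104 105 111 109  93  66  57  58  57  58  57  57  57  57  58  58  57  58
  57  60  56  58  57  58  57  57  57  57  57  59  67  81  84  84  84  84]
44 [108 112 123 127 117  78  56  55  56  50  45  38  35  36  36  36  36  36
  36  36  36  36  36  37  35  37  42  44  45  49  69  84  88  87  88  87]
52 [168 172 172 172 172 172 171 172 170 153 112  73  62  65  65  66  66  67
  66  65  65  64  64  64  60  57  84 116 122 122 121 135 166 175 174 170]
56 [173 173 173 172 172 173 172 172 173 167 137  85  62  64  65  66  65  66
  66  65  64  64  64  64  62  60  84 115 121 121 133 163 173 174 173 172]
60 [170 165 164 164 153 150 151 156 169 170 147  91  63  64  64  65  66  66
  65  65  64  63  64  64  62  61  84 114 120 121 134 166 174 173 173 172]
```

View pics/z5.png

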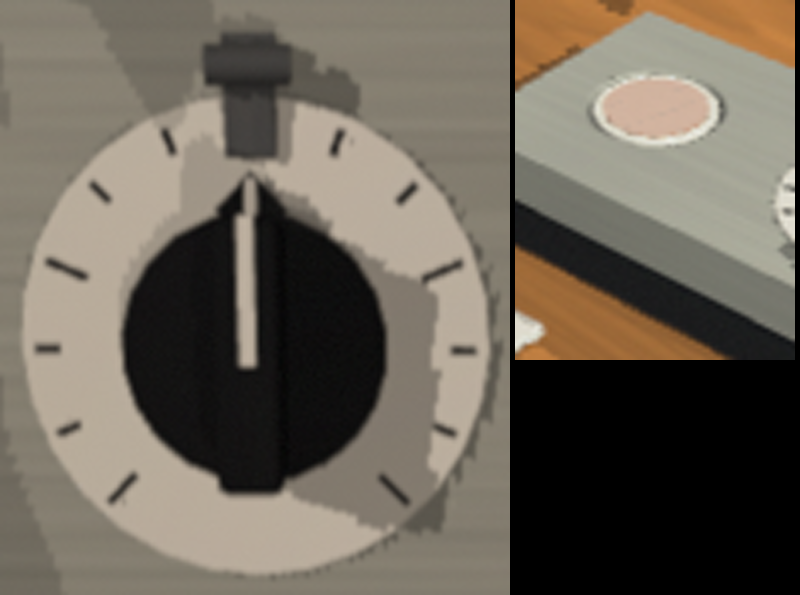

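```bash
python3 - <<'E'
from h import *
c=dict(np.load('w5.npz'));W=lambda q,z:onz(c,225+(q[0]+.5)/3.4-.5,20+(q[1]+.5)/3.4-.5,z)[:2]
def cf(p,z):
  p=np.array([W(q,z) for q in p]);s=np.linalg.lstsq(np.c_[2*p,np.ones(len(p))],(p**2).sum(1),rcond=None)[0];print(s[:2],np.sqrt(s[2]+s[0]**2+s[1]**2));return s[:2]
o=cf([(22,330),(488,330),(262,576),(100,505),(130,140),(400,140)],.088)
o2=cf([(122,345),(387,345),(165,250),(345,250),(175,450),(335,450)],.097)
for n,q,z in(('tip',(250,175),.095),('clip in',(251,150),.097),('clip mid',(250.5,120),.097),('roll',(247.5,60),.1)):
  for k in(o,o2,(o+o2)/2):
    d=W(q,z)-k;print(n,np.linalg.norm(d).round(4),np.degrees(np.arctan2(d[1],d[0])).round(2),end=' | ')
  print()
E
```

```text
[0.5415251  0.16342789] 0.06541610845654537
[0.54222633 0.16410382] 0.035708354308479906
tip 0.0456 7.76 | tip 0.0448 7.03 | tip 0.0452 7.4 | 
clip in 0.0516 7.03 | clip in 0.0508 6.37 | clip in 0.0512 6.7 | 
clip mid 0.0588 6.93 | clip mid 0.058 6.35 | clip mid 0.0584 6.64 | 
roll 0.0724 7.04 | roll 0.0717 6.57 | roll 0.072 6.81 |
```

```bash
python3 - <<'E'
from h import *
a=cv2.imread('pics/top0.png').astype(int);b=cv2.imread('pics/t5.png').astype(int)
d=abs(a-b).max(2)
for n,(x0,x1,y0,y1) in dict(bowl=(186,232,182,220),tongs=(226,300,148,182),scraper=(315,364,135,172),cruet=(390,418,188,215)).items():print(n,(d[y0:y1,x0:x1]>40).sum())
print(arm.hand_in())
E
```

```text
bowl 0
tongs 0
scraper 0
cruet 0
the job is handed in; nothing more can be done
None
```

I pressed the tin down first, then turned the grind dial to the clip, let go, backed off and handed the job in at about 12 s.

- **Tin:** I pushed it with the shut fingers until it bottomed. The tool stopped at z = 0.085 m, which is the deck's height, and the force climbed to 21.5 N with no more travel. The final pictures show the top flush.
- **Dial:** I gripped the bar and turned it about 100° clockwise. The last wrist view puts the clip at a yaw of about 6.6°. For the nose, the checks disagree slightly: 7.0–7.8° from its tip, 5.9° from the white line and about 6.3° from the gripper's angle at release. So the dial points at the clip to within about 1°.
- **Bystanders:** Comparing the top-camera pictures from the start and end showed no change at the cazuelita, cruet, tongs or scraper. The robot was touching nothing at hand-in.

The largest wrist force I read was about 22 N, well under the 120 N limit. The hand-in itself gave no verdict.

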